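# Tip a culture chamber against its tilting rest and set it level again

### The arm

A 6-joint arm with a two-finger parallel gripper is mounted at the origin on a cart in front of the work surface, level with it; the furniture and walls round the work are solid. World frame = base frame: x ahead of the robot, y to its left, z up, the work surface at z = 0. Lengths are in m, angles in degrees, forces in N, time in s.
With the tool pointing down it reaches from about 0.375 to 0.9 m from the base axis. Payload 3.1 kg.
Tool frame: the origin (TCP) lies between the finger pads; the fingertips stand 11 mm ahead of it and the grasp point (between the pads) lies 8 mm behind it; x points along the fingers, y is the direction in which the jaws open and shut, and the axes are right-handed (so a half turn about x gives the same grasp; the last joint's range is limited). The gripper opens to 87 mm and grips with 3 to 60 N. Pads are 19 mm wide; open, the fingers measure 117 mm over their backs; the gripper's body (75 mm by 190 mm) begins 51 mm behind the grasp point.
Start: joints at [-76.633, 30.224, 82.088, -0, 67.689, -10.227], TCP at [0.25, -0.573, 0.234] pointing down, gripper open.
Joint ranges: [-176.69, 176.69], [-43.24, 126.21], [12.49, 139.97], [-82, 262], [0, 151.66], [-163.58, 163.58]. Speed limits (degrees/s): [159.86, 159.86, 180, 180, 180, 180].

### API

Orientations are given as a 3x3 rotation matrix whose columns are the frame's x, y, z axes.
In Python, from rig import bot gives the robot as it stands.
- The arm moves only by the shell command python3 -m inch 'ROWS' [OPENING]. ROWS is a JSON object of lists of equal length, an entry for each row: "dp": the shift along the tool's x, y, z in mm, a list of three; "yaw": the turn about the tool's x in degrees. In form: {"dp": [[tx, ty, tz], ...], "yaw": [yaw, ...]}. A call has 1 to 20 rows; each row shifts and turns the commanded pose from where the row before left it, along the tool's axes as they then stand; what a row does not reach is not made up. A row lasts 1/12 s, in which the tool goes at most 41.7 mm and 7.16 degrees, less where a joint would pass 70% of its speed; a pose out of reach is approached as far as the arm can. A call is refused whole if a number of a shift passes 41.7 or a number of a turn 7.16, either way. A call with a gripper value outside its range is refused whole. OPENING is the finger opening in mm, from 0 to 87, set as the call begins (- or left out, the last holds). The fingers move at their own pace and stop on an object; the grip force is fixed at half the most. Time passes only in rows, so rows that do not move let the fingers close. It gives the time, the measured TCP pose, the force and the opening at its end, in the units of the state.
- bot.read_state(): the state, without advancing time (a new reading comes with each control period).
- bot.capture(name): name is "side" or "top"; returns a dict with "color" (384x512x3 uint8, red, green, blue), "intrinsics" (3x3 intrinsics, pixels), "pose" (4x4, takes a point from camera to world coordinates). Camera axes: x right, y down, z forward; pixel columns grow to the right and rows downward; lengths in m; the calibration is good to about 2 mm. A picture is of the moment at which its call begins. There is no depth.
- bot.hand_in(): hands the job in, once; it reports no verdict.
The state is a dict: "time_s": time; "joint_positions": joint angles; "qvel": joint speeds; "tau": joint torques, N m; "position": TCP position; "tcp_rot": TCP orientation; "force": force on the tool from outside, world axes, zero at the start; "moment": the same for the moment, N m; "opening": opening from 0.0 (shut) to 1.0 (fully open).
Only numpy, scipy, OpenCV 4.12 (cv2) and the standard library are available. Lean on these libraries where they do the work, as an engineer would, in place of code of your own. Each camera call takes 0.05 s, during which the arm holds its last target.

### The job

Push the layered white culture chamber back until it stands level and square against the low heel rail of the tilting rest. Then tip it back over the rail until it leans on the rest's cross bar, hold it steadily against the bar for two seconds without ramming it, and let it down gently, not letting it drop, until it stands level and square against the rail again. Leave the small things around it alone.

Things in the scene. Friction and masses are not known exactly. Their poses are not given: they have to be found in the camera images.
- chamber: loose closed white culture chamber of four stacked layers on grey feet, too wide to grip: 110 (x, depth) x 140 (y, width) x 100 mm tall, flat faces; two vent caps 7 mm high on top. Origin: centre of its underside, z up, +x towards the rest. 0.4 to 0.85 kg, mass at mid-height: it balances at about 48 deg tilt, so it falls back from the bar if let go. Starts 38-55 mm short of the rail, up to 0.2 rad askew
- rear_foot (a point): axis of the chamber's rear foot, a round bar of radius 8 mm along y, at chamber x = +47, z = 8 mm (the front foot is alike at x = -47). With this foot in the corner of bench and heel rail the chamber tips about this axis without sliding
- heel_rail: low fixed steel rail on the bench, 224 mm along y, 14 mm in x, 9 mm high. Origin: middle of its front face at bench level; x points away from the robot, towards the cross bar. Seated against it, the chamber's origin is at x = -55 mm and its rear foot axis at x = -8 mm in this frame
- rest_frame: fixed frame behind the rail, same origin and axes as heel_rail: two slotted plates at y = +-108 mm (x = 9 to 75, 85 mm high) carry a rigid steel cross bar along y, 16 mm thick, axis at z = 66 mm, with black clamp knobs at its ends. It is clamped somewhere between x = 29 and 53 mm, not reported; the chamber's rear face meets it at 20 to 36 deg tilt
- dropper_a: small white dropper bottle, 31 mm across, 94 mm tall, standing left of the rest; origin under its centre; not to be moved
- dropper_b: small white dropper bottle, 31 mm across, 94 mm tall, standing right of the rest; origin under its centre; not to be moved
- tape: roll of label tape lying flat, 62 mm across, 18 mm high; origin under its centre; not to be moved
- dish: clear flat dish, 81 mm across, 15 mm high; origin under its centre; not to be moved
Mind the look-alikes: they are no part of the job. Leave any green look-alike of the chamber alone.

How it is judged (in metres and radians):
On the way, in this order (a step that is already met when the one before it is completed fails the run):
1. the chamber stands level and square against the heel rail (x of chamber in the frame of heel_rail between -0.06 and -0.051 m and angle between the x axis of chamber and the x axis of heel_rail, either way round below 0.05 rad and angle between chamber's own z axis and vertical below 0.03 rad), for 0.1 s.
2. tipped back over the rail, the chamber is held leaning on the cross bar for about two seconds (contact force between chamber and rest_frame above 1 N and angle between chamber's own z axis and vertical above 0.28 rad and x of rear_foot in the frame of heel_rail between -0.016 and 0 m), for 1.5 s.
At the end, for the whole second after the job is handed in: the chamber stands still, level (within 0.03 rad) and square (within 0.05 rad) against the heel rail (within 5 mm) and clear of the cross bar (all of step 1 and contact force between chamber and rest_frame below 0.3 N and linear speed of chamber below 0.01 m/s); the robot touches nothing.
It fails at once if the chamber is rammed against the cross bar (over 30 N) (contact force between chamber and rest_frame above 30 N).
It fails at once if the chamber drops or is thrown (turns faster than 3 rad/s) (angular speed of chamber above 3 rad/s).
It fails at once if a bystander is shifted more than 20 mm or knocked over (distance of any of dropper_a, dropper_b, tape, dish from where it was at the start of the episode above 0.02 m or angle between any of dropper_a, dropper_b, tape, dish's own z axis and vertical above 0.4 rad).
It also fails if it takes over 67 s, if anything falls off the work surface, if the arm or the gripper's body presses on something with over 40 N, if the wrist force passes 120 N, or if a joint passes its speed limit or range.

## Working session

There is one attempt and no reset: what is moved stays moved. The work goes in short steps, Python scripts to look and compute and a shell command to move; the robot and the scene stay as the last step left them, time stands still between calls to the robot, and variables do not carry over. Pictures are saved under pics/ and viewed, and the job is handed in when it is done.

```bash
ls; mkdir -p pics; python3 - <<'E'
from rig import bot
import cv2, numpy as np
s=bot.read_state(); print(s)
for n in("side","top"):
    c=bot.capture(n); cv2.imwrite(f"pics/{n}0.png",c["color"][:,:,::-1]); print(n,c["intrinsics"].tolist(),np.round(c["pose"],4).tolist())
E
```

```text
pics
{'time_s': 0.0, 'joint_positions': array([-7.66327131e+01,  3.02792704e+01,  8.21566425e+01,  1.07165067e-03,
        6.76896966e+01, -1.02292140e+01]), 'qvel': array([-0.1070389 ,  0.05106751, -0.02583433, -0.03474619, -0.11941275,
       -0.02622902]), 'tau': array([-5.03573665e-04, -4.40045357e+01, -1.76593155e+01,  6.33445289e-02,
        5.83299925e-02, -1.69665982e-04]), 'position': array([ 0.25002802, -0.57203065,  0.23256693]), 'tcp_rot': array([[-4.90007928e-04,  4.00286016e-01, -9.16390127e-01],
       [ 2.13690510e-03, -9.16387726e-01, -4.00286110e-01],
       [-9.99997597e-01, -2.15438211e-03, -4.06335980e-04]]), 'force': array([-0.96956373,  0.28120893,  0.2458946 ]), 'moment': array([ 0.01562621, -0.03317361, -0.0109972 ]), 'opening': 1.0004717279092976}
side [[486.1768796895245, 0.0, 263.2371073472909], [0.0, 486.1768796895245, 197.67944326703432], [0.0, 0.0, 1.0]] [[-0.9465, -0.1674, 0.2759, 0.2621], [-0.3222, 0.4442, -0.836, 0.9125], [0.0174, -0.8802, -0.4743, 0.5774], [0.0, 0.0, 0.0, 1.0]]
top [[456.58932822613474, 0.0, 252.2128871850071], [0.0, 456.58932822613474, 194.5756598468578], [0.0, 0.0, 1.0]] [[-0.0231, -0.9928, 0.1173, 0.4714], [-0.9997, 0.0222, -0.0088, -0.0055], [0.0062, -0.1175, -0.9931, 0.9937], [0.0, 0.0, 0.0, 1.0]]
```

View pics/side0.png

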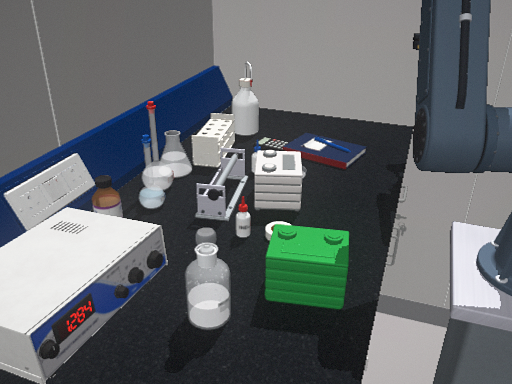

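View pics/top0.png

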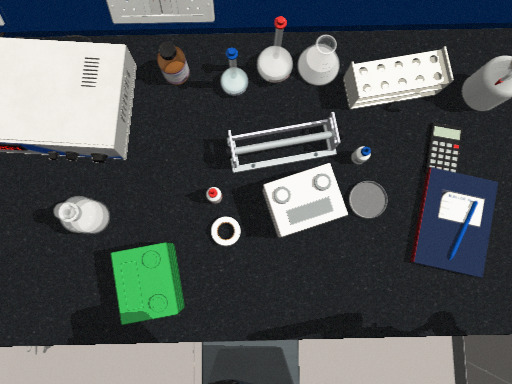

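Candidates in the top view: the white layered block at (305,200), the green look-alike at (147,283), the white rack at (397,80) and the white instrument at (65,95). By the description, it's the white block with vent caps at (305,200). I'll check it in a crop.

```bash
python3 - <<'E'
import cv2
a=cv2.imread("pics/top0.png")[100:250,190:390]; cv2.imwrite("pics/topc.png",cv2.resize(a,None,fx=4,fy=4,interpolation=cv2.INTER_CUBIC))
a=cv2.imread("pics/side0.png")[130:250,180:320]; cv2.imwrite("pics/sidec.png",cv2.resize(a,None,fx=5,fy=5,interpolation=cv2.INTER_CUBIC))
E
```

```text
(no output)
```

View pics/topc.png

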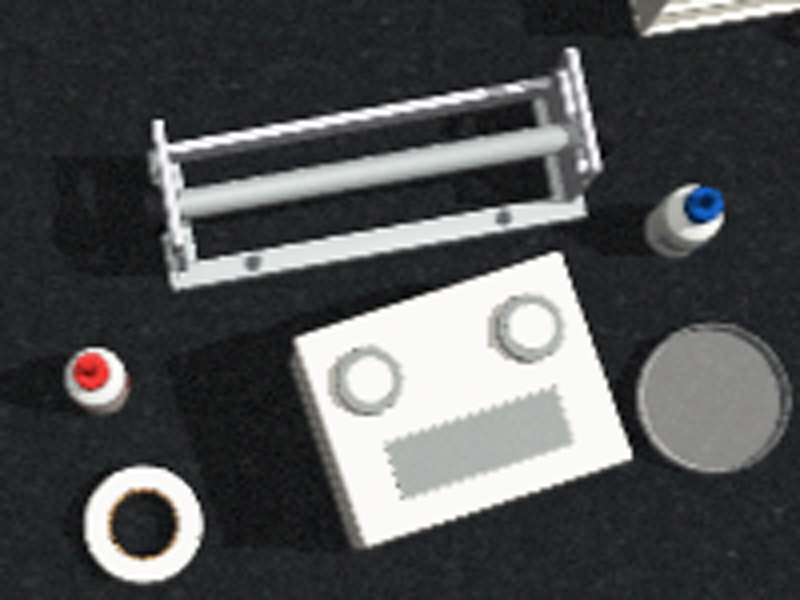

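View pics/sidec.png

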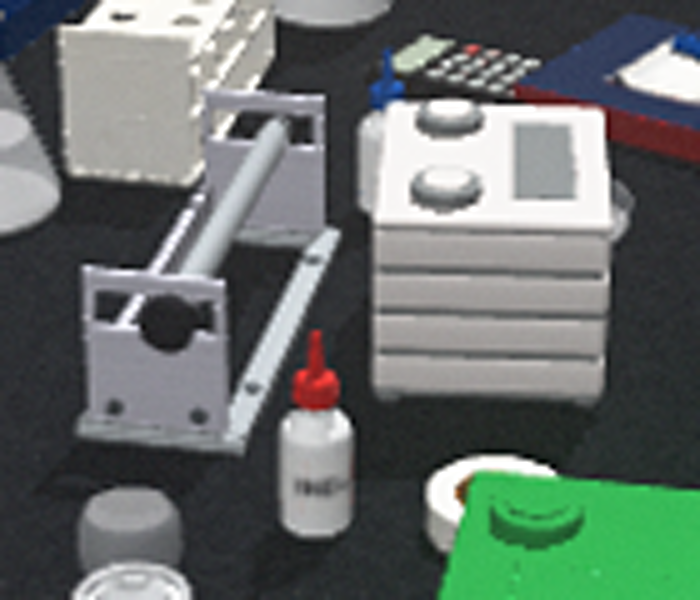

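The crops confirm the white four-layer block. Its top corners in the top crop are at (295,340), (560,253), (632,458) and (362,548). The rail's front edge runs from (175,289) to (585,214).

```bash
cat > h.py <<'E'
from rig import bot
import cv2, numpy as np
def ray(c,uv,z):
    K=np.array(c["intrinsics"]);P=np.array(c["pose"])
    d=P[:3,:3]@np.linalg.solve(K,[uv[0],uv[1],1]);o=P[:3,3]
    return (o+d*(z-o[2])/d[2])
def proj(c,p):
    P=np.array(c["pose"]);q=np.array(c["intrinsics"])@(P[:3,:3].T@(np.array(p)-P[:3,3]));return q[:2]/q[2]
E
python3 - <<'E'
from h import *
c=bot.capture("top")
f=lambda u,v:(190+(u+.5)/4-.5,100+(v+.5)/4-.5)
co=[ray(c,f(*p),.1) for p in[(295,340),(560,253),(632,458),(362,548)]]
co=np.array(co);print(co.round(4)); print([np.linalg.norm(co[i]-co[i-1]).round(4) for i in range(4)], co.mean(0))
e=co[0]-co[1]; print("ch yaw",np.degrees(np.arctan2(-e[0],e[1]))); e=co[3]-co[2];print(np.degrees(np.arctan2(-e[0],e[1])))
e=co[0]-co[3]; print(np.degrees(np.arctan2(e[1],e[0])))
r=np.array([ray(c,f(*p),.009) for p in[(175,289),(585,214)]]);print(r,np.linalg.norm(r[0]-r[1]));e=r[0]-r[1]
th=np.arctan2(-e[0],e[1]);print("rail yaw",np.degrees(th),r.mean(0))
R=np.array([[np.cos(th),-np.sin(th)],[np.sin(th),np.cos(th)]])
print("chamber in rail",R.T@(co.mean(0)-r.mean(0))[:2])
for n,p,z in[("dropA",(90,372),.09),("dropB",(703,207),.09),("tape",(145,524),.018),("dish",(713,397),.012),("barL",(190,203),.066),("barR",(565,138),.066),]:
    q=ray(c,f(*p),z);print(n,q.round(3),(R.T@(q-r.mean(0))[:2]).round(4))
E
```

```text
[[ 0.5962 -0.036   0.1   ]
 [ 0.637  -0.1689  0.1   ]
 [ 0.5341 -0.1999  0.1   ]
 [ 0.4931 -0.066   0.1   ]]
[np.float64(0.1074), np.float64(0.139), np.float64(0.1074), np.float64(0.14)] [ 0.56511243 -0.11766371  0.1       ]
ch yaw 17.04206753778787
17.008054909625034
16.232854207915146
[[ 0.63850338  0.0257367   0.009     ]
 [ 0.67528205 -0.20019705  0.009     ]] 0.22890768548697688
rail yaw 9.24580612255052 [ 0.65689272 -0.08723018  0.009     ]
chamber in rail [-0.09547766 -0.01529178]
dropA [0.584 0.066 0.09 ] [-0.0475  0.1632]
dropB [ 0.661 -0.244  0.09 ] [-0.0213 -0.1553]
tape [0.511 0.044 0.018] [-0.1234  0.1528]
dish [ 0.572 -0.264  0.012] [-0.1119 -0.1614]
barL [0.674 0.015 0.066] [0.0331 0.0985]
barR [ 0.704 -0.18   0.066] [ 0.0315 -0.0994]
```

The chamber is about 40 mm short of the rail and about 7.5° askew. First I'll yaw the tool +14.35° to square it with the rail, then move to about 40 mm in front of the chamber, staying high.

```bash
python3 -m inch '{"dp":[[0,0,0],[0,0,0],[0,0,0],[0,-25,-17],[0,-25,-17],[0,-25,-17],[0,-25,-17],[0,-25,-17],[0,-25,-17],[0,-25,-17],[0,-25,-17],[0,-25,-17],[0,-25,-17],[0,-25,-17],[0,-25,-17],[0,-25,-17],[0,-25,-17],[0,-25,-17],[0,-25,-17],[0,0,0]],"yaw":[5,5,4.35,0,0,0,0,0,0,0,0,0,0,0,0,0,0,0,0,0]}' 87
python3 - <<'E'
from h import *
s=bot.read_state();print(s["position"],s["tcp_rot"].round(3).tolist(),s["force"])
th=np.radians(9.25);R=np.array([[np.cos(th),-np.sin(th)],[np.sin(th),np.cos(th)]])
print("tcp in rail",R.T@(s["position"][:2]-[.6569,-.0872]))
for n in("side","top"):
    c=bot.capture(n); cv2.imwrite(f"pics/{n}1.png",c["color"][:,:,::-1])
a=cv2.imread("pics/side1.png");b=cv2.imread("pics/top1.png");cv2.imwrite("pics/m1.png",cv2.resize(np.hstack([a,b]),(800,300),interpolation=cv2.INTER_AREA))
E
```

```text
time_s: 1.82
position: [0.4552, -0.1298, 0.2334]
tcp_rot: [[0.0, 0.165, -0.986], [0.002, -0.986, -0.165], [-1.0, -0.002, -0.0]]
force: [-1.2, 0.7, 0.3]
opening: 0.998
[ 0.45520996 -0.12981269  0.2334141 ] [[0.0, 0.165, -0.986], [0.002, -0.986, -0.165], [-1.0, -0.002, -0.0]] [-1.16270486  0.72071341  0.32995381]
tcp in rail [-0.20591701 -0.00963839]
```

View pics/m1.png

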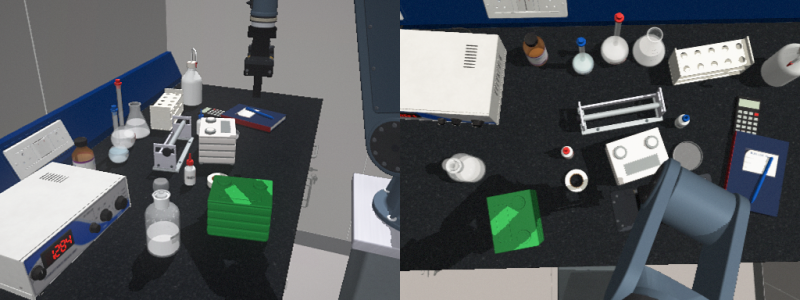

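```bash
python3 -m inch '{"dp":[[15,2,0],[20,2,0],[20,1,0],[20,0,0],[20,0,0],[20,0,0],[20,0,0],[12,0,0],[10,0,0],[0,0,-8],[0,0,-8],[0,0,-8],[0,0,-5],[0,0,-4],[0,0,-3],[0,0,-3],[0,0,-3],[0,0,-3],[0,0,-3],[0,0,-3]],"yaw":[0,0,0,0,0,0,0,0,0,0,0,0,0,0,0,0,0,0,0,0]}'
cat > st.py <<'E'
from h import *
import sys
s=bot.read_state();print(s["time_s"],s["position"].round(4),"F",s["force"].round(2),"M",s["moment"].round(2))
th=np.radians(9.25);R=np.array([[np.cos(th),-np.sin(th)],[np.sin(th),np.cos(th)]])
print("tcp in rail",(R.T@(s["position"][:2]-[.6569,-.0872])).round(4),"Frail",(R.T@s["force"][:2]).round(2))
if len(sys.argv)>1:
    k=sys.argv[1]
    a=bot.capture("side")["color"][130:250,180:340,::-1];b=bot.capture("top")["color"][100:250,190:390,::-1]
    cv2.imwrite(f"pics/s{k}.png",cv2.resize(a,None,fx=4,fy=4,interpolation=cv2.INTER_CUBIC));cv2.imwrite(f"pics/t{k}.png",cv2.resize(b,None,fx=4,fy=4,interpolation=cv2.INTER_CUBIC))
E
python3 st.py 2
```

```text
time_s: 3.58
position: [0.5048, -0.1303, 0.0763]
tcp_rot: [[-0.002, 0.161, -0.987], [0.001, -0.987, -0.161], [-1.0, -0.001, 0.002]]
force: [-2.4, 1.0, -0.1]
opening: 1.0
3.5833 [ 0.5048 -0.1303  0.0763] F [-2.37  1.04 -0.15] M [0.13 0.43 0.11]
tcp in rail [-0.1571 -0.0181] Frail [-2.17  1.41]
```

View pics/s2.png

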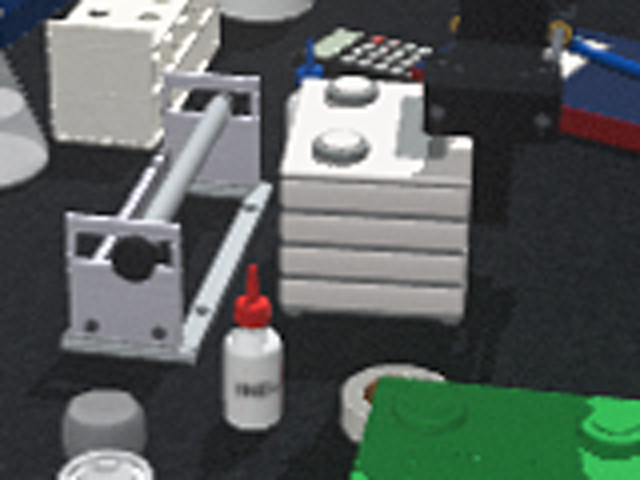

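View pics/t2.png

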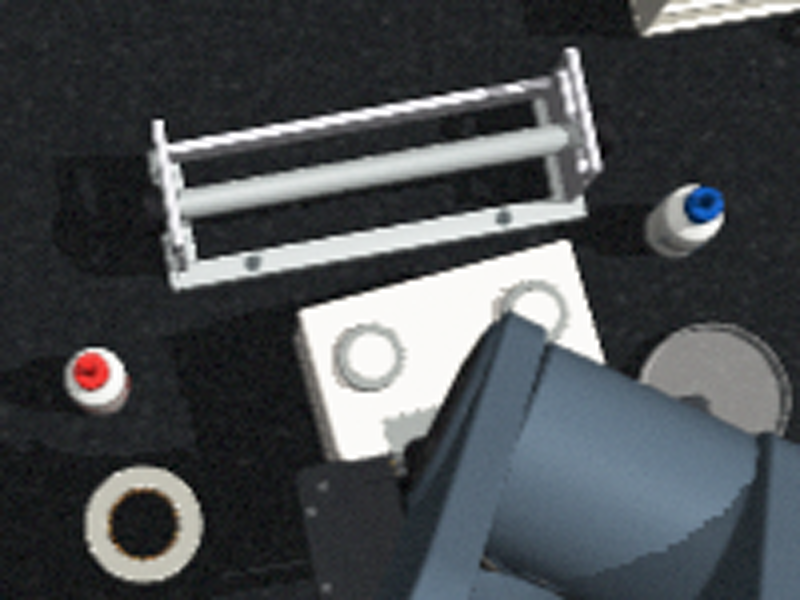

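The fingers have touched the front face and are squaring the chamber as they push: its rear edge in the top crop now runs from (298,312) to (572,240). I'll keep pushing.

```bash
python3 -m inch '{"dp":[[0,0,-3],[0,0,-3],[0,0,-3],[0,0,-3],[0,0,-3],[0,0,-3],[0,0,-3],[0,0,-3],[0,0,-2],[0,0,-2],[0,0,-1],[0,0,-1],[0,0,-1],[0,0,0]],"yaw":[0,0,0,0,0,0,0,0,0,0,0,0,0,0]}'; python3 st.py 3
```

```text
time_s: 4.85
position: [0.5364, -0.126, 0.0766]
tcp_rot: [[0.0, 0.161, -0.987], [-0.0, -0.987, -0.161], [-1.0, 0.0, -0.0]]
force: [-2.3, 0.0, -0.0]
opening: 1.0
4.85 [ 0.5364 -0.126   0.0766] F [-2.31  0.02 -0.  ] M [-0.08  0.39  0.  ]
tcp in rail [-0.1252 -0.0189] Frail [-2.28  0.39]
```

View pics/s3.png

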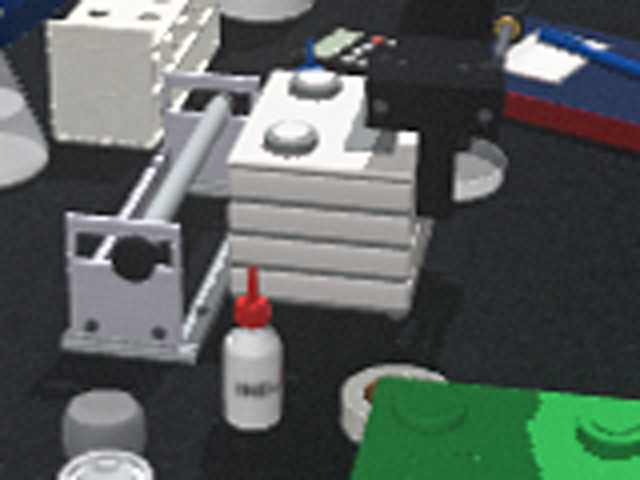

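View pics/t3.png

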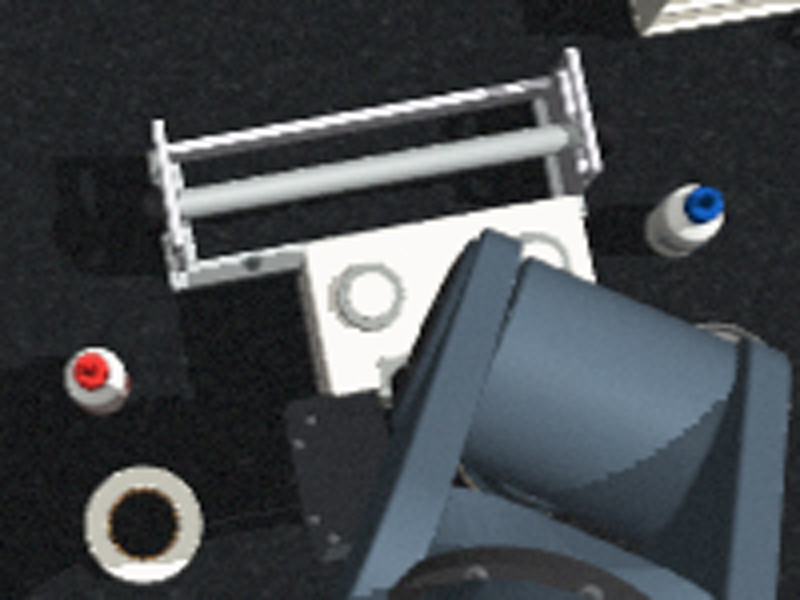

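The chamber's rear top edge now runs from (303,251) to (582,200), parallel to the rail. I'll measure the gap that's left.

```bash
cat > edge.py <<'E'
from h import *
import sys
c=bot.capture("top");v=list(map(float,sys.argv[1:]))
f=lambda u,v:(190+(u+.5)/4-.5,100+(v+.5)/4-.5)
th=np.radians(9.25);R=np.array([[np.cos(th),-np.sin(th)],[np.sin(th),np.cos(th)]])
q=np.array([R.T@(ray(c,f(v[i],v[i+1]),.1)[:2]-[.6569,-.0872]) for i in range(0,len(v),2)])
print(q.round(4)); d=q[0]-q[1];print("yaw rel rail deg",np.degrees(np.arctan2(-d[0],d[1])))
E
python3 edge.py 303 251 582 200
```

```text
[[-0.0085  0.0481]
 [-0.0085 -0.0937]]
yaw rel rail deg 0.0010222925319991448
```

```bash
python3 -m inch '{"dp":[[0,0,-1],[0,0,-1],[0,0,-1],[0,0,-1],[0,0,-1],[0,0,-1],[0,0,0],[0,0,0]],"yaw":[0,0,0,0,0,0,0,0]}'; python3 st.py; python3 -m inch '{"dp":[[0,0,-1],[0,0,-1],[0,0,0]],"yaw":[0,0,0]}'; python3 st.py 4
```

```text
time_s: 5.67
position: [0.5401, -0.125, 0.0767]
tcp_rot: [[-0.004, 0.16, -0.987], [0.001, -0.987, -0.16], [-1.0, -0.001, 0.004]]
force: [-8.6, -2.5, 3.3]
opening: 1.001
5.6667 [ 0.5401 -0.125   0.0767] F [-8.63 -2.51  3.3 ] M [-0.61  1.19 -0.4 ]
tcp in rail [-0.1214 -0.0186] Frail [-8.92 -1.09]
time_s: 5.92
position: [0.5402, -0.1249, 0.0768]
tcp_rot: [[-0.008, 0.16, -0.987], [0.001, -0.987, -0.16], [-1.0, -0.002, 0.008]]
force: [-12.8, -4.4, 8.0]
opening: 1.0
5.9167 [ 0.5402 -0.1249  0.0768] F [-12.83  -4.39   7.97] M [-1.09  1.8  -0.58]
tcp in rail [-0.1213 -0.0184] Frail [-13.37  -2.27]
```

View pics/t4.png

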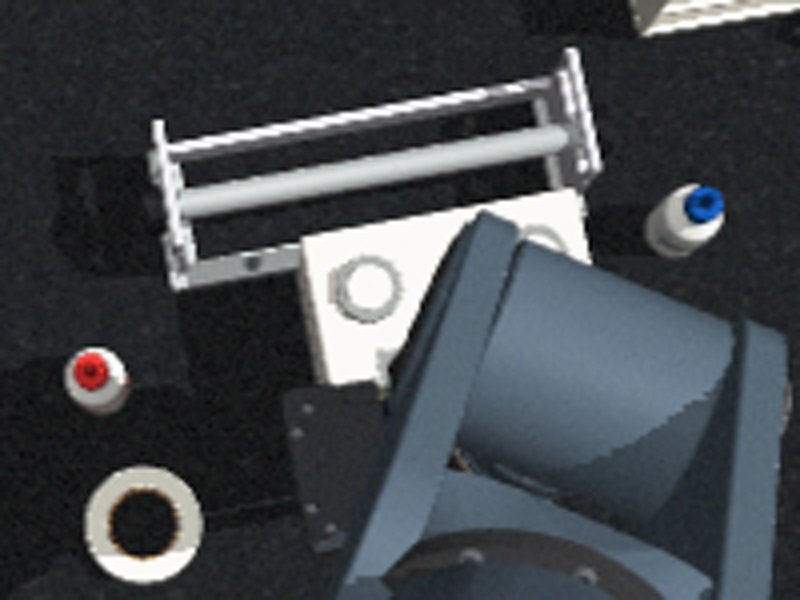

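View pics/s4.png

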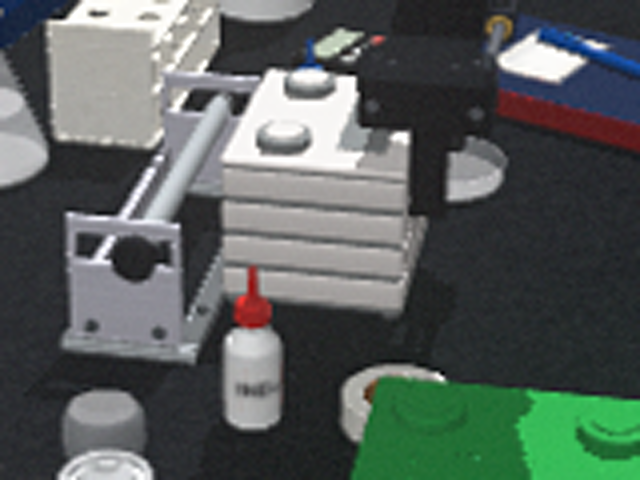

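The push force climbs to about 13 N with no further motion, so the rail is probably reached. I'll measure the rear edge, now from (302,238) to (580,188).

```bash
python3 edge.py 302 238 580 188; python3 -m inch '{"dp":[[0,0,1],[0,0,1],[0,0,1],[0,0,1],[0,0,1],[0,0,3],[0,0,3],[0,0,0]],"yaw":[0,0,0,0,0,0,0,0]}'; python3 st.py 5;
```

```text
[[-0.0019  0.0474]
 [-0.0023 -0.0939]]
yaw rel rail deg -0.15284684246783797
time_s: 6.73
position: [0.5335, -0.1267, 0.0768]
tcp_rot: [[0.001, 0.161, -0.987], [-0.001, -0.987, -0.161], [-1.0, 0.001, -0.001]]
force: [0.3, -0.5, -1.1]
opening: 1.002
6.7333 [ 0.5335 -0.1267  0.0768] F [ 0.27 -0.55 -1.08] M [ 0.02 -0.   -0.03]
tcp in rail [-0.1281 -0.0191] Frail [ 0.18 -0.58]
```

View pics/t5.png

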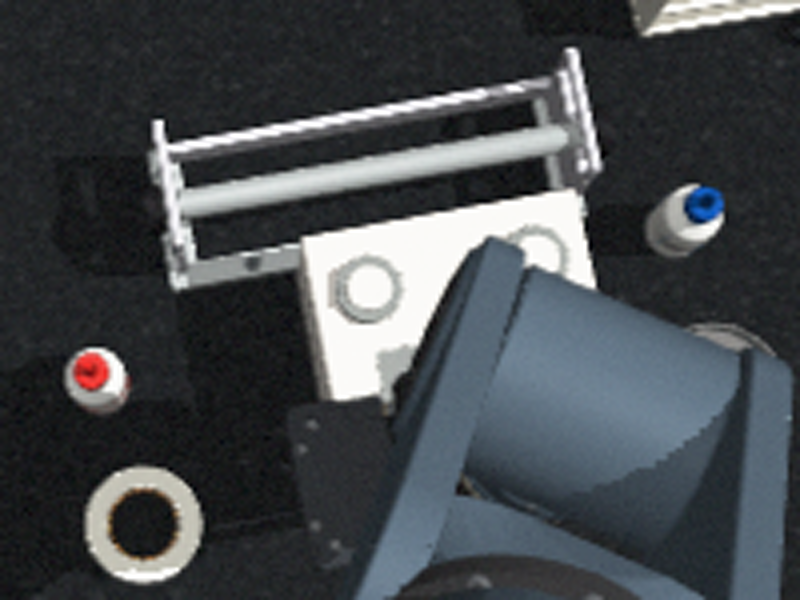

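View pics/s5.png

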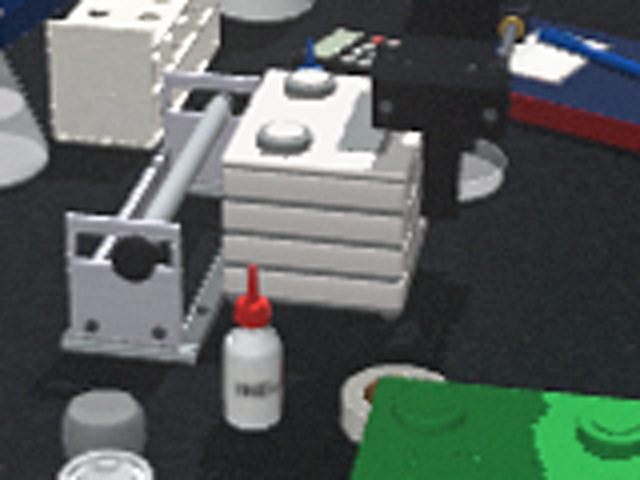

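The chamber is seated. Its rear edge is parallel to the rail within 0.2°, and measures about 2 mm inside it, which is within the picking bias. Next I'll raise the fingertips to z≈88 mm, touch near the top, and then follow the tip arc about the rear foot.

```bash
python3 -m inch '{"dp":[[-5,0,0],[-6,0,0],[-6,0,0],[-5,0,0],[0,0,-2],[0,0,-2],[0,0,-1],[0,0,-1],[0,0,0]],"yaw":[0,0,0,0,0,0,0,0,0]}'; python3 st.py;  python3 -m inch '{"dp":[[0,0,-0.8],[-1.7,0,-1.5],[-1.7,0,-1.5],[-1.7,0,-1.5],[-1.7,0,-1.5],[-1.7,0,-1.5],[0,0,0]],"yaw":[0,0,0,0,0,0,0]}'; python3 st.py 6
```

```text
time_s: 7.58
position: [0.5392, -0.1254, 0.0983]
tcp_rot: [[-0.0, 0.161, -0.987], [0.0, -0.987, -0.161], [-1.0, -0.0, 0.0]]
force: [0.6, -0.8, 1.0]
opening: 0.997
7.5833 [ 0.5392 -0.1254  0.0983] F [ 0.57 -0.77  0.97] M [-0.01 -0.   -0.01]
tcp in rail [-0.1223 -0.0188] Frail [ 0.43 -0.85]
time_s: 8.17
position: [0.547, -0.1238, 0.1074]
tcp_rot: [[-0.001, 0.161, -0.987], [0.0, -0.987, -0.161], [-1.0, -0.001, 0.001]]
force: [-3.2, 0.1, 0.4]
opening: 1.0
8.1667 [ 0.547  -0.1238  0.1074] F [-3.22  0.1   0.43] M [ 0.07  0.61 -0.13]
tcp in rail [-0.1144 -0.0185] Frail [-3.16  0.62]
```

View pics/s6.png

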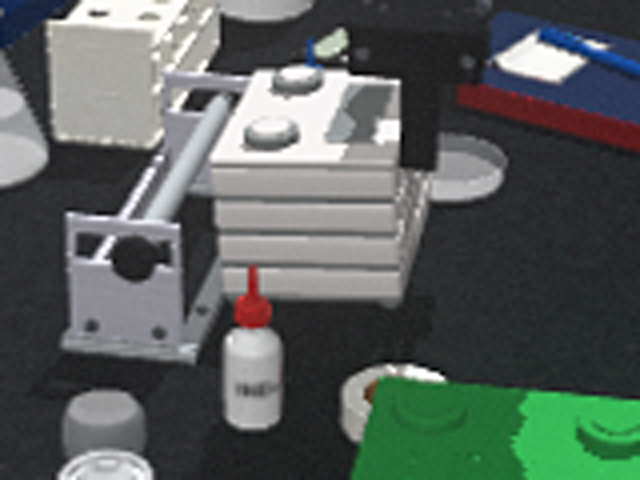

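It's tipping cleanly, at about 5° and 3 N. I'll continue along the arc.

```bash
python3 -m inch '{"dp":[[-1.6,0,-1.6],[-1.6,0,-1.6],[-1.6,0,-1.6],[-1.6,0,-1.6],[-1.6,0,-1.6],[-1.5,0,-1.7],[-1.5,0,-1.7],[-1.5,0,-1.7],[-1.4,0,-1.7],[-1.4,0,-1.7],[0,0,0]],"yaw":[0,0,0,0,0,0,0,0,0,0,0]}'; python3 st.py 7
```

```text
time_s: 9.18
position: [0.5642, -0.1215, 0.1228]
tcp_rot: [[0.001, 0.161, -0.987], [-0.0, -0.987, -0.161], [-1.0, 0.0, -0.001]]
force: [-5.4, 1.1, 2.8]
opening: 0.998
9.1833 [ 0.5642 -0.1215  0.1228] F [-5.43  1.14  2.75] M [ 0.15  0.89 -0.  ]
tcp in rail [-0.097 -0.019] Frail [-5.18  1.99]
```

View pics/s7.png

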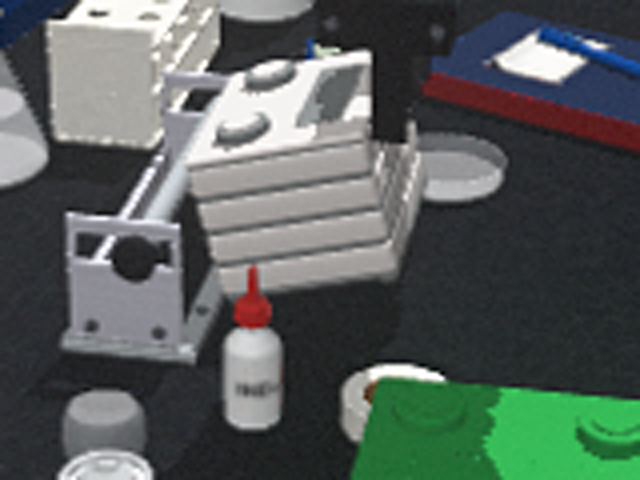

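View pics/t7.png

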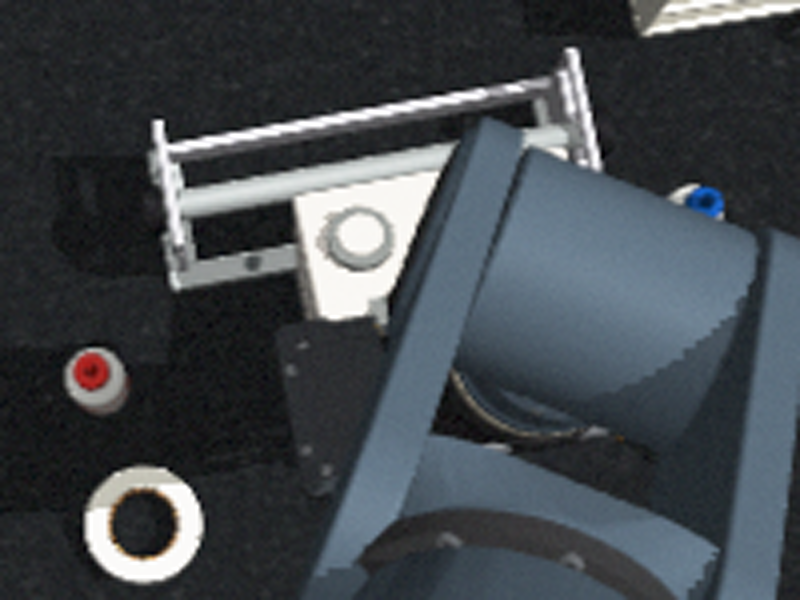

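It's at about 15° and the rear foot is still at the rail. Now I'll take small steps towards the bar.

```bash
python3 -m inch '{"dp":[[-1.4,0,-1.8],[-1.3,0,-1.8],[-1.3,0,-1.8],[-1.3,0,-1.8],[0,0,0]],"yaw":[0,0,0,0,0]}'; python3 st.py;  python3 -m inch '{"dp":[[-0.7,0,-1],[-0.6,0,-1],[0,0,0]],"yaw":[0,0,0]}'; python3 st.py 8
```

```text
time_s: 9.7
position: [0.5716, -0.1204, 0.1281]
tcp_rot: [[0.002, 0.161, -0.987], [-0.0, -0.987, -0.161], [-1.0, 0.001, -0.001]]
force: [-4.6, 0.4, 3.1]
opening: 0.998
9.7 [ 0.5716 -0.1204  0.1281] F [-4.57  0.42  3.09] M [ 0.09  0.71 -0.01]
tcp in rail [-0.0895 -0.0191] Frail [-4.45  1.15]
time_s: 9.95
position: [0.5731, -0.1202, 0.1291]
tcp_rot: [[0.001, 0.161, -0.987], [-0.0, -0.987, -0.161], [-1.0, 0.0, -0.001]]
force: [-3.9, 1.1, 2.8]
opening: 0.999
9.95 [ 0.5731 -0.1202  0.1291] F [-3.85  1.11  2.77] M [ 0.02  0.64 -0.02]
tcp in rail [-0.088 -0.019] Frail [-3.63  1.71]
```

View pics/s8.png

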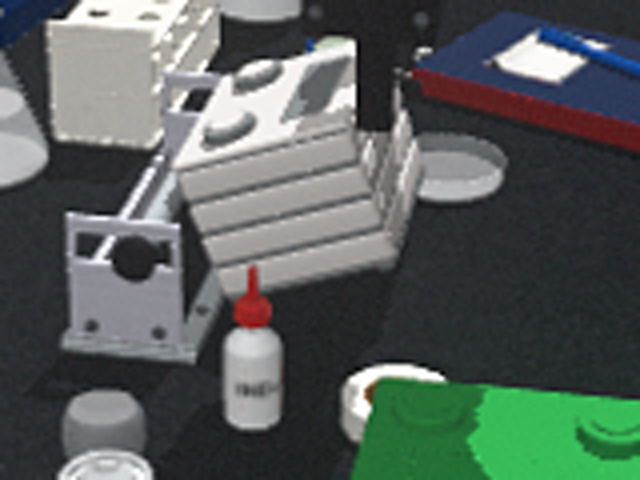

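```bash
python3 -m inch '{"dp":[[-0.6,0,-1],[-0.6,0,-1],[0,0,0]],"yaw":[0,0,0]}' >/dev/null; python3 st.py;  python3 -m inch '{"dp":[[-0.6,0,-1],[-0.6,0,-1],[0,0,0]],"yaw":[0,0,0]}'>/dev/null; python3 st.py 9
```

```text
10.3 [ 0.575  -0.1198  0.1303] F [-2.63 -0.01  3.14] M [-0.02  0.61 -0.11]
tcp in rail [-0.0861 -0.019 ] Frail [-2.6   0.41]
10.55 [ 0.577  -0.1195  0.1316] F [-3.62  0.12  2.92] M [-0.04  0.61 -0.07]
tcp in rail [-0.084 -0.019] Frail [-3.55  0.7 ]
```

View pics/s9.png

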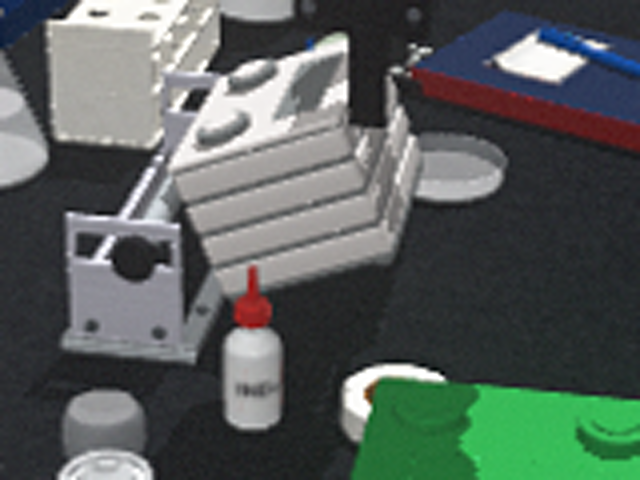

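View pics/t9.png

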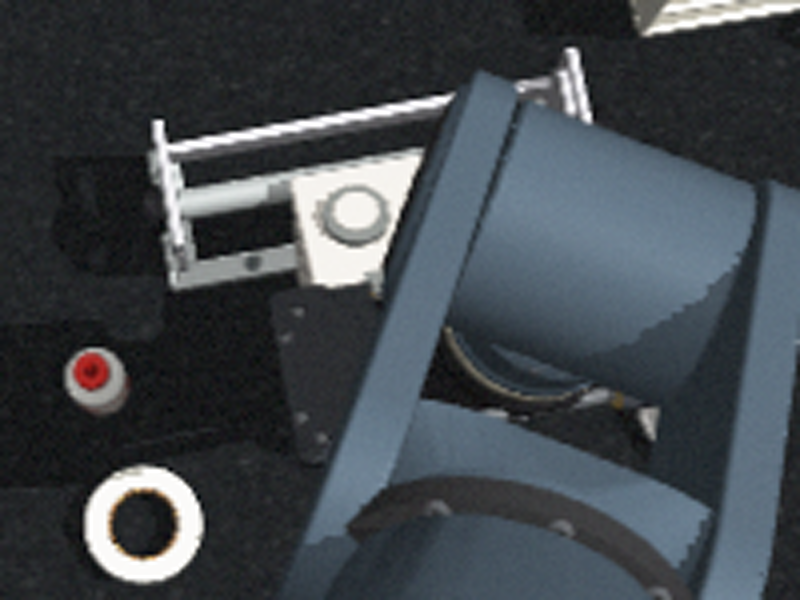

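```bash
python3 -m inch '{"dp":[[-0.6,0,-1],[0,0,0]],"yaw":[0,0]}' >/dev/null; python3 st.py;  python3 -m inch '{"dp":[[-0.6,0,-1],[0,0,0]],"yaw":[0,0]}'>/dev/null; python3 st.py;python3 -m inch '{"dp":[[-0.6,0,-1],[0,0,0]],"yaw":[0,0]}'>/dev/null; python3 st.py
```

```text
10.8167 [ 0.5779 -0.1193  0.1321] F [-3.54 -1.25  3.07] M [ 0.    0.57 -0.09]
tcp in rail [-0.0832 -0.019 ] Frail [-3.69 -0.66]
10.9833 [ 0.5789 -0.1191  0.1327] F [-2.79 -0.19  2.07] M [-0.06  0.54 -0.1 ]
tcp in rail [-0.0821 -0.019 ] Frail [-2.78  0.26]
11.15 [ 0.5791 -0.119   0.1329] F [-4.92 -1.3   0.96] M [-0.19  0.7  -0.15]
tcp in rail [-0.0819 -0.0189] Frail [-5.07 -0.49]
```

```bash
python3 -m inch '{"dp":[[-0.2,0,-1],[0,0,0]],"yaw":[0,0]}' >/dev/null; python3 st.py;  python3 -m inch '{"dp":[[-0.2,0,-1],[0,0,0]],"yaw":[0,0]}'>/dev/null; python3 st.py 10
```

```text
11.3167 [ 0.5793 -0.1189  0.133 ] F [-6.97 -2.17  2.45] M [-0.44  0.97 -0.18]
tcp in rail [-0.0816 -0.0188] Frail [-7.22 -1.02]
11.4833 [ 0.5795 -0.1188  0.133 ] F [-7.17 -3.22  1.6 ] M [-0.54  1.29 -0.21]
tcp in rail [-0.0815 -0.0188] Frail [-7.59 -2.03]
```

View pics/s10.png

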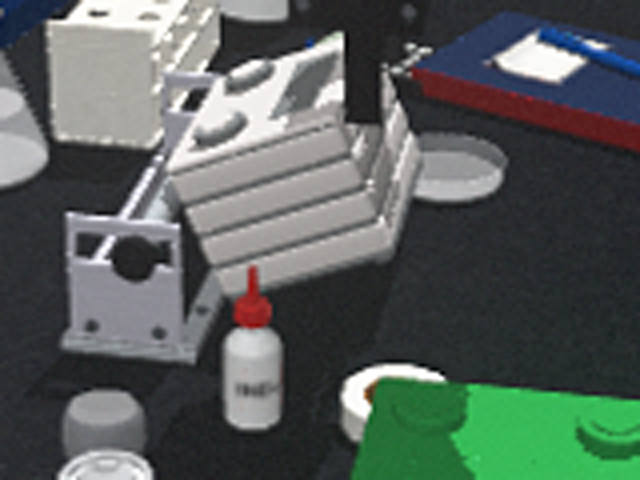

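Contact: the motion has stalled and the push rose from about 3 N to about 7.5 N. I'll hold.

```bash
python3 -m inch '{"dp":[[0,0,0],[0,0,0],[0,0,0],[0,0,0],[0,0,0],[0,0,0]],"yaw":[0,0,0,0,0,0]}'>/dev/null; python3 st.py; python3 -m inch '{"dp":[[0,0,0],[0,0,0],[0,0,0],[0,0,0],[0,0,0],[0,0,0],[0,0,0],[0,0,0],[0,0,0],[0,0,0]],"yaw":[0,0,0,0,0,0,0,0,0,0]}'>/dev/null;python3 st.py;python3 -m inch '{"dp":[[0,0,0],[0,0,0],[0,0,0],[0,0,0],[0,0,0],[0,0,0],[0,0,0],[0,0,0],[0,0,0],[0,0,0]],"yaw":[0,0,0,0,0,0,0,0,0,0]}'>/dev/null;python3 st.py 11
```

```text
12.0833 [ 0.5795 -0.1188  0.133 ] F [-6.75 -2.65  2.78] M [-0.54  1.24 -0.12]
tcp in rail [-0.0815 -0.0188] Frail [-7.09 -1.53]
12.9167 [ 0.5795 -0.1189  0.133 ] F [-6.56 -2.93  2.36] M [-0.48  1.28 -0.18]
tcp in rail [-0.0815 -0.0188] Frail [-6.95 -1.84]
13.75 [ 0.5795 -0.1189  0.133 ] F [-7.58 -2.29  2.05] M [-0.51  1.24 -0.17]
tcp in rail [-0.0815 -0.0188] Frail [-7.85 -1.04]
```

View pics/s11.png

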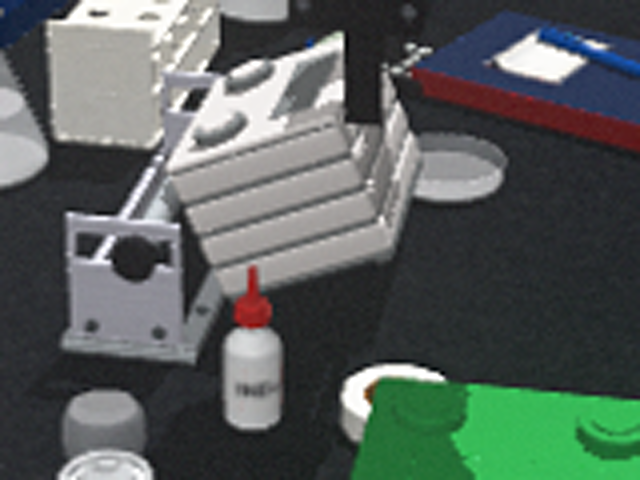

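View pics/t11.png

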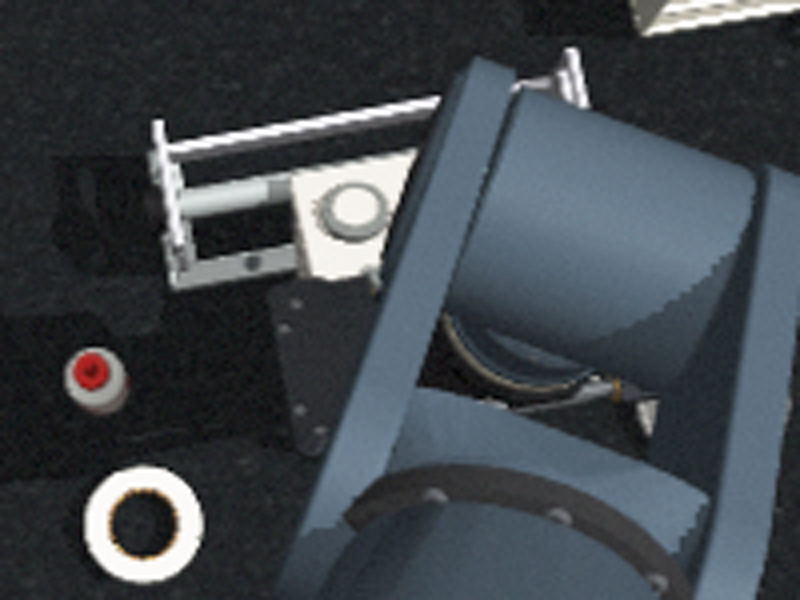

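Held steadily for about 2.3 s at about 7.5 N. Now I'll lower it by retracing the arc slowly.

```bash
python3 -m inch '{"dp":[[0,0,1],[0,0,1],[0.3,0,1],[0.8,0,1.2],[0.8,0,1.2],[0.8,0,1.2],[0,0,0]],"yaw":[0,0,0,0,0,0,0]}'>/dev/null; python3 st.py; python3 -m inch '{"dp":[[1.2,0,1.8],[1.3,0,1.8],[1.3,0,1.8],[1.4,0,1.8],[1.4,0,1.8],[1.4,0,1.7],[1.5,0,1.7],[1.5,0,1.7],[0,0,0]],"yaw":[0,0,0,0,0,0,0,0,0]}'>/dev/null;python3 st.py 12
```

```text
14.4333 [ 0.575  -0.1197  0.1308] F [-2.72 -1.63  1.03] M [-0.09  0.37 -0.08]
tcp in rail [-0.0861 -0.0189] Frail [-2.95 -1.17]
15.1833 [ 0.5588 -0.1222  0.1198] F [-7.62 -1.32  6.61] M [-0.47  1.21 -0.21]
tcp in rail [-0.1025 -0.0188] Frail [-7.74 -0.08]
```

View pics/s12.png

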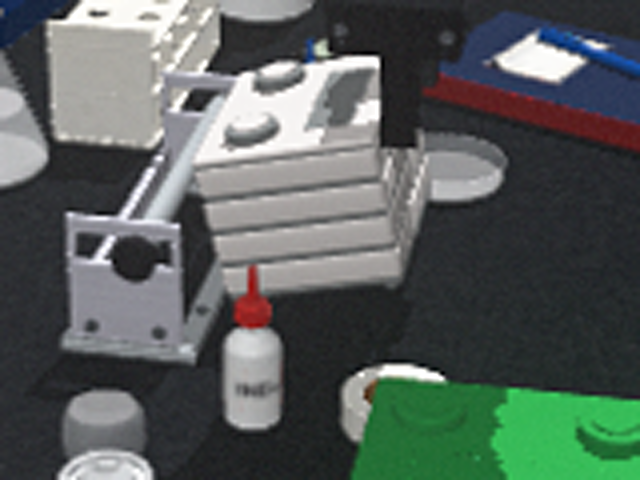

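The finger is dragging down slightly (Fz about 6.6 N), so I'll retract a bit more in x for each unit of descent.

```bash
python3 -m inch '{"dp":[[0.6,0,1.5],[1,0,1.6],[1.1,0,1.6],[1.2,0,1.6],[1.2,0,1.6],[0,0,0]],"yaw":[0,0,0,0,0,0]}'>/dev/null; python3 st.py 13
```

```text
15.7833 [ 0.5516 -0.1234  0.1143] F [-5.01 -1.37  4.06] M [-0.38  0.93 -0.12]
tcp in rail [-0.1098 -0.0188] Frail [-5.16 -0.55]
```

View pics/s13.png

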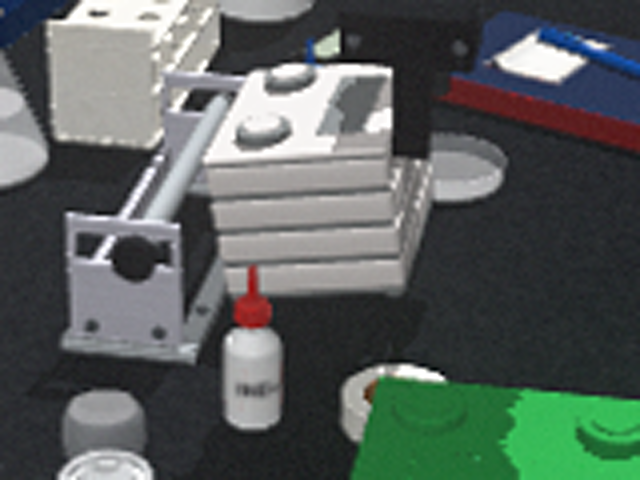

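```bash
python3 -m inch '{"dp":[[1.4,0,1.5],[1.4,0,1.5],[1.4,0,1.5],[1.4,0,1.4],[1.4,0,1.4],[0,0,0]],"yaw":[0,0,0,0,0,0]}'>/dev/null; python3 st.py;python3 -m inch '{"dp":[[1.4,0,1.3],[1.4,0,1.3],[1.4,0,1.3],[1.2,0,1],[0.5,0,1],[0,0,1],[0,0,0]],"yaw":[0,0,0,0,0,0,0]}'>/dev/null; python3 st.py 14
```

```text
16.3833 [ 0.5453 -0.1244  0.1072] F [-4.61 -1.7   1.74] M [-0.32  0.8  -0.05]
tcp in rail [-0.1162 -0.0187] Frail [-4.82 -0.93]
16.9667 [ 0.5397 -0.1254  0.1017] F [-2.05  0.44 -1.52] M [0.03 0.35 0.01]
tcp in rail [-0.1218 -0.0188] Frail [-1.95  0.76]
```

View pics/s14.png

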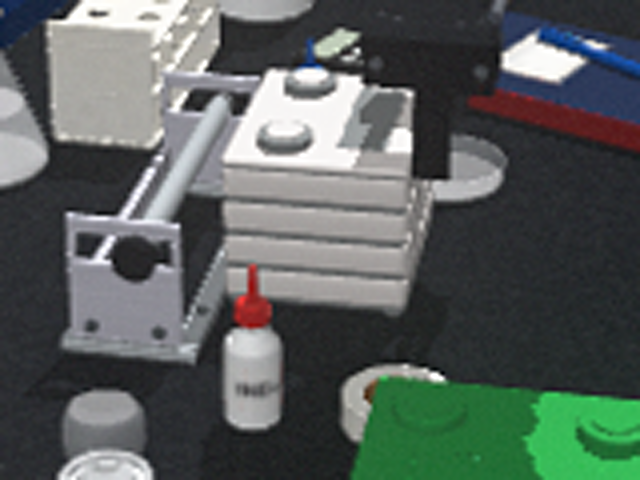

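View pics/t14.png

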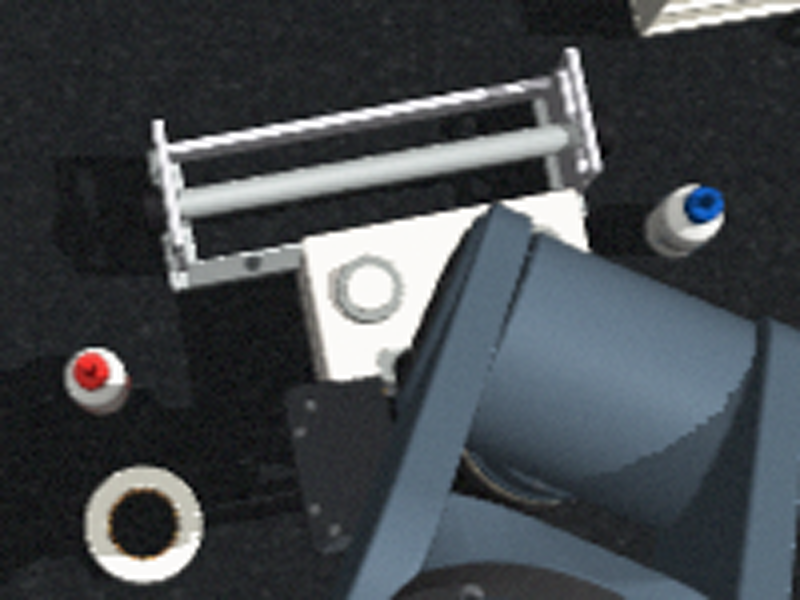

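It's nearly level, with light contact of about 2 N left. I'll back off slowly.

```bash
python3 -m inch '{"dp":[[0,0,0.7],[0,0,0.7],[0,0,0.7],[0,0,0.7],[0,0,1],[0,0,1],[0,0,1],[0,0,0]],"yaw":[0,0,0,0,0,0,0,0]}'>/dev/null; python3 st.py;python3 -m inch '{"dp":[[0,0,4],[0,0,10],[0,0,15],[-10,0,15],[-20,0,15],[-25,0,5],[-25,0,0],[-20,0,0],[-10,0,0],[0,0,0],[0,0,0]],"yaw":[0,0,0,0,0,0,0,0,0,0,0]}'>/dev/null; python3 st.py 15
```

```text
17.7333 [ 0.5335 -0.1264  0.102 ] F [-0.51 -0.56  0.02] M [0.   0.05 0.02]
tcp in rail [-0.1281 -0.0189] Frail [-0.6  -0.47]
18.65 [ 0.4698 -0.1367  0.2121] F [0.15 0.9  0.15] M [-0.01 -0.01 -0.  ]
tcp in rail [-0.1927 -0.0187] Frail [0.29 0.86]
```

View pics/s15.png

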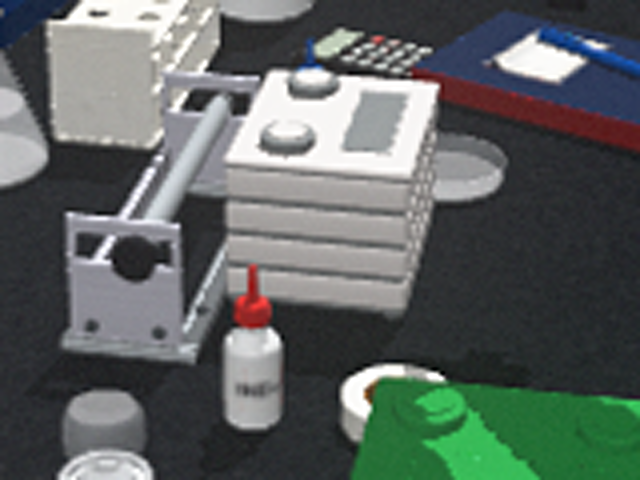

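View pics/t15.png

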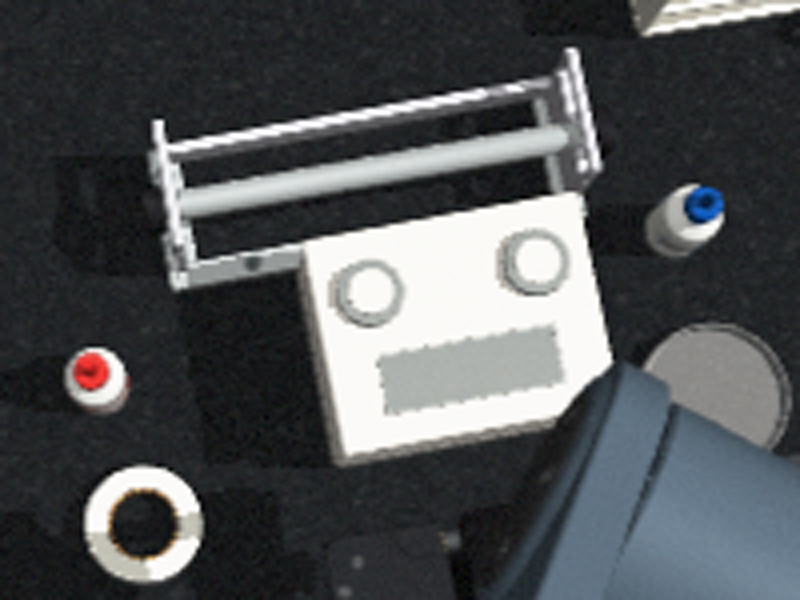

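The chamber stands free, but it may have been drawn back 1–2 mm: the left cap moved from (367,290) to (368,293). I'll re-seat it with a gentle low push.

```bash
python3 edge.py 302 242 581 195;  python3 -m inch '{"dp":[[10,0,0],[20,0,0],[25,0,0],[25,0,0],[25,0,0],[20,0,0],[10,0,0],[5,0,0],[0,0,-8],[0,0,-15],[0,0,-15],[0,0,-10],[0,0,-6],[0,0,-5],[0,0,-1],[0,0,0]],"yaw":[0,0,0,0,0,0,0,0,0,0,0,0,0,0,0,0]}'>/dev/null; python3 st.py; python3 -m inch '{"dp":[[0,0,-1],[0,0,-1],[0,0,-1],[0,0,-1],[0,0,-1],[0,0,-0.5],[0,0,0],[0,0,0]],"yaw":[0,0,0,0,0,0,0,0]}'>/dev/null; python3 st.py
```

```text
[[-0.0039  0.0477]
 [-0.0059 -0.0937]]
yaw rel rail deg -0.7984869970384826
20.1333 [ 0.5296 -0.1269  0.0721] F [ 0.16 -0.62 -0.11] M [-0.06  0.04  0.02]
tcp in rail [-0.132  -0.0187] Frail [ 0.06 -0.64]
20.8 [ 0.535  -0.1261  0.0718] F [ 0.1  -0.05 -0.51] M [-0.04 -0.02  0.06]
tcp in rail [-0.1265 -0.0189] Frail [ 0.09 -0.06]
```

```bash
python3 -m inch '{"dp":[[0,0,-1],[0,0,-1],[0,0,-1],[0,0,0]],"yaw":[0,0,0,0]}'>/dev/null; python3 st.py; python3 -m inch '{"dp":[[0,0,-1],[0,0,-0.5],[0,0,-0.5],[0,0,0]],"yaw":[0,0,0,0]}'>/dev/null; python3 st.py
```

```text
21.1333 [ 0.5381 -0.1256  0.0718] F [-0.04  0.06  0.18] M [0.02 0.03 0.06]
tcp in rail [-0.1234 -0.0189] Frail [-0.03  0.07]
21.4667 [ 0.539  -0.1253  0.0718] F [-5.15 -1.74  3.15] M [-0.32  0.67 -0.09]
tcp in rail [-0.1225 -0.0186] Frail [-5.36 -0.89]
```

```bash
python3 -m inch '{"dp":[[0,0,-0.7],[0,0,-0.7],[0,0,-0.6],[0,0,0]],"yaw":[0,0,0,0]}'>/dev/null; python3 st.py 16;
```

```text
21.8 [ 0.5399 -0.1249  0.0718] F [-7.97 -2.44  4.43] M [-0.66  1.05 -0.37]
tcp in rail [-0.1216 -0.0184] Frail [-8.26 -1.13]
```

View pics/t16.png

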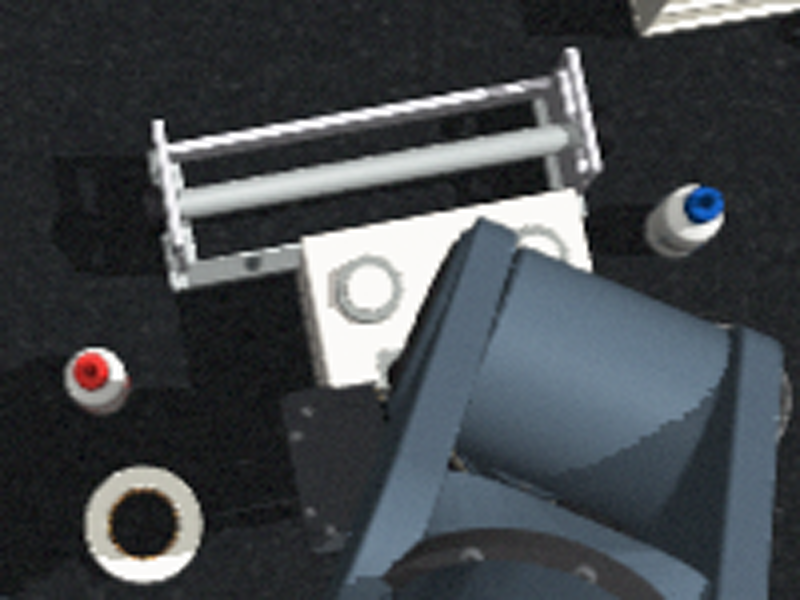

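View pics/s16.png

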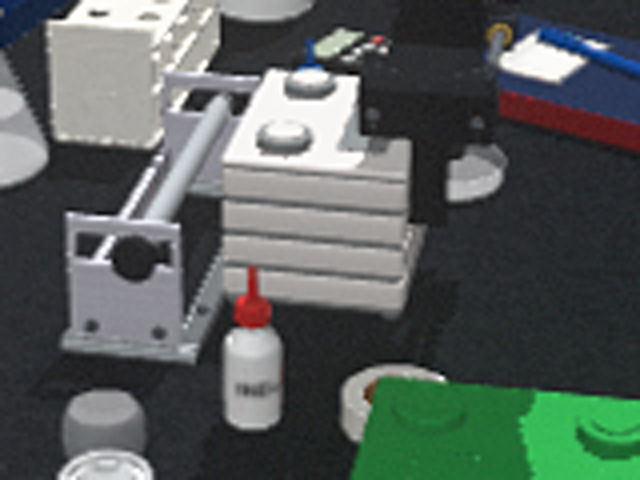

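The chamber is back in the same seat as before: the rear edge is at about (302,239) to (580,189). I'll back off straight and then lift clear.

```bash
python3 -m inch '{"dp":[[0,0,0.7],[0,0,0.7],[0,0,0.7],[0,0,0.7],[0,0,1],[0,0,1],[0,0,2],[0,0,5],[0,0,15],[0,0,20],[0,0,20],[-10,0,15],[-20,0,5],[-25,0,0],[-25,0,0],[-20,0,0],[-10,0,0],[0,0,0],[0,0,0]],"yaw":[0,0,0,0,0,0,0,0,0,0,0,0,0,0,0,0,0,0,0]}'>/dev/null; python3 st.py 17;
```

```text
23.4833 [ 0.4563 -0.1391  0.1822] F [-0.3   1.19 -0.13] M [0.03 0.07 0.05]
tcp in rail [-0.2063 -0.019 ] Frail [-0.1   1.22]
```

View pics/t17.png

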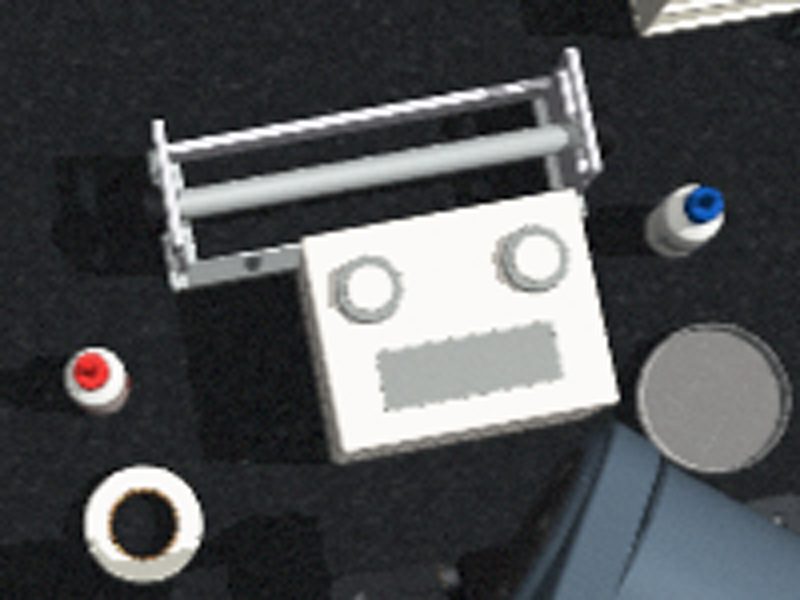

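View pics/s17.png

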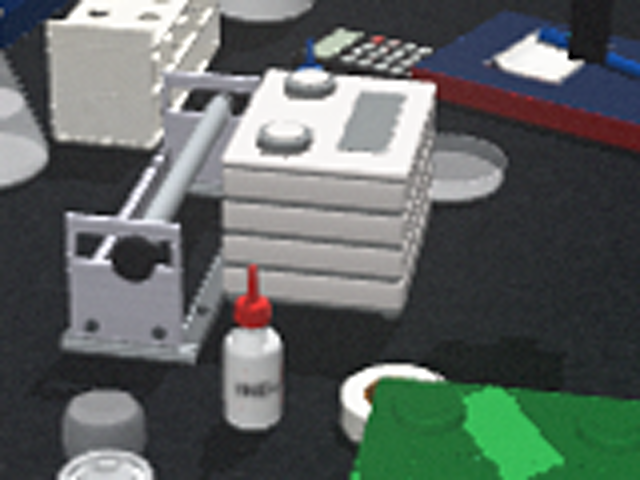

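```bash
python3 edge.py 302 238 579 189; python3 edge.py 340 449 619 401; python3 -c "
from rig import bot
print(bot.read_state()['time_s'],bot.hand_in())"
```

```text
[[-0.0019  0.0474]
 [-0.0027 -0.0933]]
yaw rel rail deg -0.3194719011139949
[[-0.1087  0.0487]
 [-0.1106 -0.091 ]]
yaw rel rail deg -0.7705914755788321
the job is handed in; nothing more can be done
23.6833 None
```

I pushed the white chamber back against the heel rail and tipped it over its rear foot until it leaned on the cross bar. I held it there for about 2.3 s, lowered it along the same arc, and handed in at 23.7 s. No verdict was reported.

- **At the bar:** the arm pushed with a steady 7–8 N, against about 3 N just before contact. I estimated the tilt at about 23°. I couldn't measure the force on the bar directly; I inferred contact from that rise and from the motion stalling.
- **Letting down:** the finger dragged on the front face at first, with about 7 N of downward force, so I retracted it faster and the load eased off. After release the chamber stood about 2–3 mm off its seat and about 0.8° askew. I re-seated it with a gentle low push that peaked at 8 N.
- **Last checks:**
  - **Position:** the rear top edge sits 2–3 mm short of the rail's front-face line, which is within calibration and picking error, as the front edge reads −110 mm, where a seated chamber should be.
  - **Squareness:** the two edges disagree slightly, at 0.3° and 0.8°; both are within the limit of 2.9°.
  - **Level:** it looks level in the side view, which I didn't measure.
  - **Bystanders:** both droppers, the tape and the dish look unmoved, and the robot is well clear.

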